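Draw an easel leg out to its length mark, close the cam lever and hold

ROBOT

A 7-joint arm with a two-finger parallel gripper is mounted at the origin on a cart in front of the work surface, level with it; the furniture and walls round the work are solid. World frame = base frame: x ahead of the robot, y to its left, z up, the work surface at z = 0. Lengths are in m, angles in rad, forces in N, time in s.
With the tool pointing down it reaches from about 0.4 to 0.85 m from the base axis. Payload 4.5 kg.
Tool frame: the origin (TCP) lies between the finger pads; the fingertips stand 25 mm ahead of it and the grasp point (between the pads) lies 6 mm ahead of it; z points along the fingers, y is the line along which they close (so a half turn about z gives the same grasp; the last joint's range is limited). The gripper opens to 88 mm and grips with 3 to 60 N. Pads are 18 mm wide; open, the fingers measure 123 mm over their backs; the gripper's body (75 mm by 187 mm) begins 45 mm behind the grasp point.
Start: joints at [-1.077, 0.689, -0.195, 1.565, 0.157, 0.902, -0.215], TCP at [0.277, 0.56, 0.264] pointing down, gripper open.
Joint ranges: [-3.01, 3.01], [-0.46, 2.08], [-1.47, 1.51], [0.13, 2.56], [-1, 4.14], [0.04, 2.09], [-2.66, 2.66]. Speed limits (rad/s): [2.57, 2.57, 3.14, 3.14, 3.14, 3.14, 3.14].

INTERFACE

Orientations are given as a unit quaternion [x, y, z, w].
In Python, from cell import monitor, capture, arm, look_for, mark_of gives the robot as it stands.
- The arm moves only by the tool play_rows, never from a script. Its argument "targets" is a list of rows, each an object of numbers: "claw": the gripper command: -1 is fully open, 1 is shut, values between are in proportion; "dx", "dy", "dz": the shift along the tool's x, y, z in units of 0.02 m (1.0 is 0.02 m); "yaw": the turn about the tool's z in units of 4 degrees (1.0 is 4 degrees). In form: [{"claw": .., "dx": .., "dy": .., "dz": .., "yaw": ..}, ...]. A call has 1 to 10 rows; each row shifts and turns the commanded pose from where the row before left it, along the tool's axes as they then stand; what a row does not reach is not made up. A row lasts 1/8 s, in which the tool goes at most 62.5 mm and 10.7 degrees, less where a joint would pass 70% of its speed; a pose out of reach is approached as far as the arm can. A call with a number of a shift or a turn outside -1 to 1 is refused whole. A call with a gripper value outside its range is refused whole. The fingers move at their own pace and stop on an object; "squeeze" is the grip in N (left out, the last holds). Time passes only in rows, so rows that do not move let the fingers close. It gives the time, the measured TCP pose, the force, the opening and the grip force at its end, in the units of the state.
- monitor.state(): the state, without advancing time (a new reading comes with each control period).
- capture(name): name is "scene" or "top" or "wrist"; returns a dict with "pixels" (400x640x3 uint8, red, green, blue), "fov_y" (degrees; the focal length in pixels is half the picture's height over the tangent of half this angle, whatever the lens; pixels are square), "cx", "cy" (the principal point, pixels), "dist_coeffs" ([k1, k2, p1, p2, k3] as OpenCV has them; the pictures are not rectified), "rvec" (rotation vector, rad) and "tvec" (3), from world to camera coordinates, as OpenCV has them. Camera axes: x right, y down, z forward; pixel columns grow to the right and rows downward; lengths in m; the calibration is good to about 2 mm. A picture is of the moment at which its call begins. There is no depth.
- arm.hand_in(): hands the job in; it is judged then, once.
Trained networks look in a picture, given as the dict that the camera call returned (one of the last four; its "shot" number tells which), for a name from the list of things; names that differ only in an ending like _2 or _b are one class to them, and where a whole thing is asked for, a point or a joint stands for the part that bears it (a point fixed in the world has none). Each returns a list of dicts, best first, with "confidence" (0 to 1); they miss things now and then, are a little off and sometimes report something else, mostly with a low value. They report only what shows in the picture. A call takes as long as a camera call.
- look_for(picture, name): "at" ([column, row] in pixels, amid what is visible of it).
- mark_of(picture, name): "at" ([column, row] in pixels: a listed point, or the origin of a listed thing).
The state is a dict: "time_s": time; "joints": joint angles; "joint_velocities": joint speeds; "tau": joint torques, N m; "eef_pos": TCP position; "ee_rot": TCP orientation; "force": force on the tool from outside, world axes, zero at the start; "torque": the same for the moment, N m; "opening": opening from 0.0 (shut) to 1.0 (fully open); "grip_force": force on a finger pad.
Only numpy, scipy, OpenCV 4.12 (cv2) and the standard library are available. Lean on these libraries where they do the work, as an engineer would, in place of code of your own. Each camera call takes 0.05 s, during which the arm holds its last target. There are 200 camera calls.

TASK

Draw the spring-loaded easel leg out of its sleeve by the thumb post until its needle lines up with the brass marker on the scale, with the cam lever still open. Keeping the leg at the mark, slide the lever fully home across the leg, and finish still holding the post there, because the leg springs back if let go. Leave the marker and the things lying around as they are.

Things in the scene. Friction and masses are not known exactly. Their poses are not given: they have to be found in the camera images.
- cradle: Fixed wooden board 340 x 124 mm, 16 mm high, that carries a square aluminium sleeve (on its -x half, top at 63 mm) from which the leg draws out. Origin at table height under the sleeve's axis, middle of the board's length; own +x is the way the leg draws out, +y the way the lever closes, z up. Along its -y edge runs the scale rail (26 mm high).
- leg (a joint): Draw of the leg, m: 0 fully pushed in, grows to 0.11 along the cradle's +x. A spring pulls it in with 1.2 N at 0 to 3.4 N at 0.11 (friction about 0.5 N). The leg's end carries an aluminium crosshead, 36 mm along x, 76 mm across, with a low dark cheek (top at 66.5 mm) at the +y end.
- lever (a joint): Cam lever, m: a small steel sled in a cross slot on the crosshead. 0 is open (-y side), 0.036 is fully home, at a stop close to the dark cheek on the +y side. It moves along the cradle's +y, stays where it is left, and takes about 2.5 N.
- thumb_post: Square black upright post on the lever's sled, 18 mm across (20 mm at its cap), 46 mm tall; the handle of both lever and leg, firmly fixed to the lever. Origin at the centre of its underside, 66 mm above the table, on the sled's top; axes as the cradle's.
- post_centre (a point): Centre of the thumb post, half-way up, 89 mm above the table. Nothing on the cradle stands higher than 67 mm beside it.
- needle (a point): Tip of the thin steel needle on the -y side of the crosshead, over the scale; it moves with the leg.
- mark (a point): Point of the brass arrow-shaped marker on the scale rail, the length mark; 14 mm wide clip, top at 36 mm. It stands level with the needle tip when the leg is at the wanted length (wanted draw 0.045 to 0.10 m). Axes as the cradle's: the leg is at the mark when the needle has the same cradle x. It slides if pushed.
- sanding_block: Cork block 40 x 70 x 24 mm, a bystander; origin at the centre of its underside.
- dipper_1: Small round tin, 50 mm across, 21 mm high, a bystander; origin at the centre of its underside.
- putty_rubber: Grey eraser 26 x 42 x 12 mm, a bystander; origin at the centre of its underside.
- flat_brush: Brush with a flat brown handle, 15 x 209 x 18 mm, a bystander; origin at the centre of its underside.

How it is judged:
On the way, in this order (a step that is already met when the one before it is completed fails the run):
1. leg drawn to the mark by the held post, lever still open (x of needle in the frame of mark between -0.006 and 0.006 m and value of joint lever below 0.018 m and contact force between the fingers and thumb_post above 1 N), for 0.2 s.
2. lever slid home with the leg held at the mark (x of needle in the frame of mark between -0.006 and 0.006 m and value of joint lever above 0.033 m and contact force between the fingers and thumb_post above 1 N), for 0.2 s.
At the end, for the whole second after the job is handed in: The needle stands within 6 mm of the marker's point along the scale, the lever is within 3 mm of fully home, the leg is still, and the fingers still hold the thumb post (contact over 1 N) (all of step 2 and velocity of joint leg between -0.01 and 0.01 m/s); the arm keeps its last pose, push and grip.
It fails at once if the lever is over 22 mm closed with the leg more than 10 mm off the mark (value of joint lever above 0.022 m and (x of needle in the frame of mark above 0.01 m or x of needle in the frame of mark below -0.01 m)).
It fails at once if the marker is shifted by more than 4 mm (distance of mark from where it was at the start of the episode above 0.004 m).
It fails at once if a bystander is shifted by more than 20 mm (distance of any of sanding_block, dipper_1, putty_rubber, flat_brush from where it was at the start of the episode above 0.02 m).
It also fails if it takes over 32 s, if anything falls off the work surface, if the arm or the gripper's body presses on something with over 40 N, if the wrist force passes 120 N, or if a joint passes its speed limit or range.

## Working session

There is one attempt and no reset: what is moved stays moved. The work goes in short steps, Python scripts to look and compute and a tool call to move; the robot and the scene stay as the last step left them, time stands still between calls to the robot, and variables do not carry over. Pictures are saved under pics/ and viewed, at most 10 in all, crops included, and the job is handed in when it is done.

Besides the shell and the picture viewer there is one more tool, called after "Call:" as name([rows], argument=value, ...), one row to a line, values as JSON. play_rows: Moves the arm, as the interface text tells. Its arguments: {"type":"object","properties":{"targets":{"type":"array"},"squeeze":{"type":"number"}},"required":["targets"]}

```bash
mkdir -p pics; cat > h.py <<'E'
import numpy as np, cv2
from cell import monitor, capture, arm, look_for, mark_of
def K(p):
    f=200/np.tan(np.radians(p["fov_y"])/2)
    return np.array([[f,0,p["cx"]],[0,f,p["cy"]],[0,0,1]]),np.array(p["dist_coeffs"],float)
def ray(p,uv):
    k,d=K(p); n=cv2.undistortPoints(np.array([[uv]],float),k,d)[0,0]
    R=cv2.Rodrigues(np.array(p["rvec"],float))[0]; t=np.array(p["tvec"],float)
    return -R.T@t, R.T@np.array([n[0],n[1],1])
def at_z(p,uv,z):
    o,v=ray(p,uv); return o+v*(z-o[2])/v[2]
def proj(p,X):
    k,d=K(p); return cv2.projectPoints(np.array(X,float).reshape(-1,3),np.array(p["rvec"],float),np.array(p["tvec"],float),k,d)[0][:,0]
def save(p,n,crop=None,s=1):
    im=p["pixels"][:,:,::-1]
    if crop: im=im[crop[1]:crop[3],crop[0]:crop[2]]
    cv2.imwrite("pics/"+n,cv2.resize(im,None,fx=s,fy=s,interpolation=cv2.INTER_CUBIC))
E
python3 - <<'E'
from h import *
np.set_printoptions(precision=4,suppress=True)
Z={"post_centre":.089,"thumb_post":.066,"needle":None,"mark":None,"cradle":0}
s=monitor.state();print(s)
for c in ("scene","top"):
    p=capture(c); save(p,c+"1.png")
    for n,z in dict(post_centre=.089,thumb_post=.066,needle=.036,mark=.036,cradle=0,sanding_block=0,dipper_1=0,putty_rubber=0,flat_brush=0).items():
        for r in mark_of(p,n)[:2]: print(c,n,r["at"],round(r["confidence"],2),at_z(p,r["at"],z))
E
```

```text
{'time_s': 0.0, 'joints': array([-1.0772,  0.69  , -0.1945,  1.5663,  0.1573,  0.9025, -0.2151]), 'joint_velocities': array([-0.001 ,  0.0004,  0.0006,  0.0006, -0.0012, -0.0013, -0.0012]), 'tau': array([ -0.0003, -52.7557,  -1.2669, -15.3428,  -0.0526,   0.0066,
         0.0002]), 'eef_pos': array([0.2772, 0.5595, 0.2629]), 'ee_rot': array([ 0.2279,  0.9737, -0.0009, -0.0001]), 'force': array([-0.0464, -0.0981, -0.2739]), 'torque': array([ 0.0255,  0.0227, -0.0285]), 'grip_force': 0.0, 'opening': 1.001032207348556}
scene dipper_1 [378.2, 254.0] 0.71 [0.2622 0.2772 0.    ]
scene putty_rubber [362.4, 276.6] 0.54 [0.2504 0.3696 0.    ]
scene flat_brush [275.9, 280.3] 0.53 [0.4275 0.5458 0.    ]
top post_centre [290.2, 202.5] 0.45 [0.4814 0.344  0.089 ]
top post_centre [214.8, 231.8] 0.31 [0.4153 0.5225 0.089 ]
top thumb_post [293.0, 205.6] 0.45 [0.4763 0.3393 0.066 ]
top thumb_post [214.3, 231.9] 0.28 [0.4159 0.5306 0.066 ]
top needle [309.6, 215.2] 0.67 [0.4545 0.3005 0.036 ]
top cradle [282.9, 215.1] 0.65 [0.4587 0.3713 0.    ]
top sanding_block [413.5, 124.9] 0.79 [0.6929 0.0219 0.    ]
top sanding_block [291.1, 201.2] 0.34 [0.4947 0.3496 0.    ]
top dipper_1 [317.8, 299.3] 0.75 [0.2434 0.2841 0.    ]
top putty_rubber [286.4, 295.4] 0.49 [0.2541 0.3637 0.    ]
top flat_brush [216.1, 234.3] 0.66 [0.4119 0.5455 0.    ]
```

```bash
python3 - <<'E'
import cv2
a=cv2.imread("pics/scene1.png"); b=cv2.imread("pics/top1.png")
cv2.imwrite("pics/t1.png",cv2.resize(b[110:310,170:430],None,fx=3,fy=3,interpolation=cv2.INTER_CUBIC))
E
```

```text
(no output)
```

View pics/scene1.png

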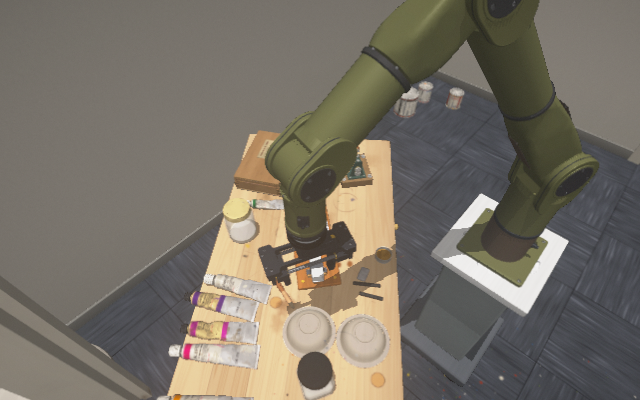

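View pics/t1.png

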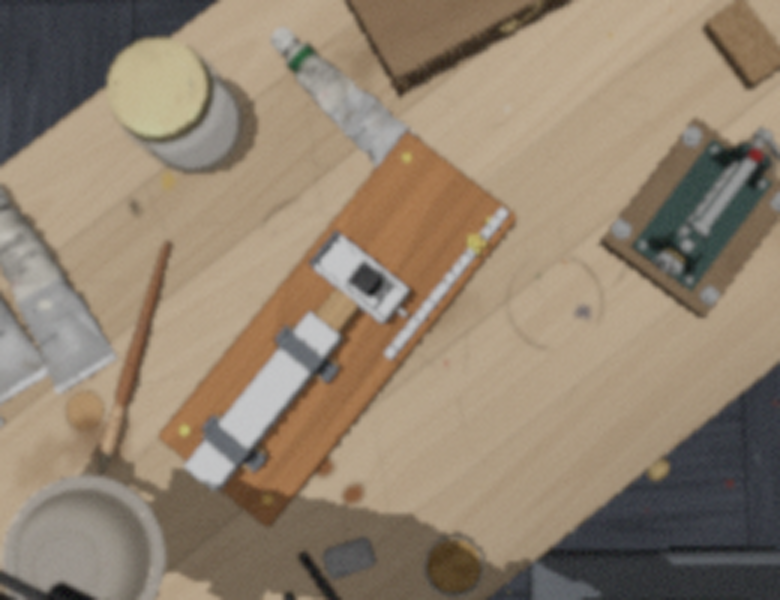

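The scene view is mostly blocked by the arm. In the top view, full-frame pixels: the post is at about (292,203), the needle at (305,214), the marker at (329,191), and the sleeve is to the lower left. So cradle +x points up and to the right.

```bash
python3 - <<'E'
from h import *
np.set_printoptions(precision=4,suppress=True)
p=capture("top")
f=lambda c,z: at_z(p,(c[0]/3+170-.33,c[1]/3+110-.33),z)
C=[f(c,.016) for c in ((405,133),(515,215),(270,523),(162,437))]
print(np.array(C)); print(np.linalg.norm(C[1]-C[2]),np.linalg.norm(C[0]-C[3]),np.linalg.norm(C[0]-C[1]),np.linalg.norm(C[2]-C[3]))
d=(C[1]-C[2])+(C[0]-C[3]); yw=np.arctan2(d[1],d[0]); print("yaw",np.degrees(yw))
ux=np.array([np.cos(yw),np.sin(yw)]);uy=np.array([-ux[1],ux[0]])
o=np.mean(C,0)[:2]
for n,c,z in (("postcap",(366,279),.112),("needle",(405,312),.036),("mark",(474,243),.036),("sleeveend",(322,328),.063)):
    X=f(c,z);print(n,X,"cradle",(X[:2]-o)@ux,(X[:2]-o)@uy)
p=capture("wrist");save(p,"w1.png")
E
```

```text
[[0.6159 0.3118 0.016 ]
 [0.542  0.2182 0.016 ]
 [0.2852 0.4291 0.016 ]
 [0.3579 0.5208 0.016 ]]
0.33225707813681593 0.332037324325638 0.11928811819368546 0.1169811470225422
yaw -39.20584198493662
postcap [0.4784 0.3385 0.112 ] cradle 0.04163863935353824 -0.006574331764721301
needle [0.4585 0.3128 0.036 ] cradle 0.042575830218551866 -0.039064200910273475
mark [0.5155 0.2541 0.036 ] cradle 0.12378087951977557 -0.04850343589802576
sleeveend [0.4446 0.3787 0.063 ] cradle -0.00993500010604682 0.0032593895282195385
```

View pics/w1.png

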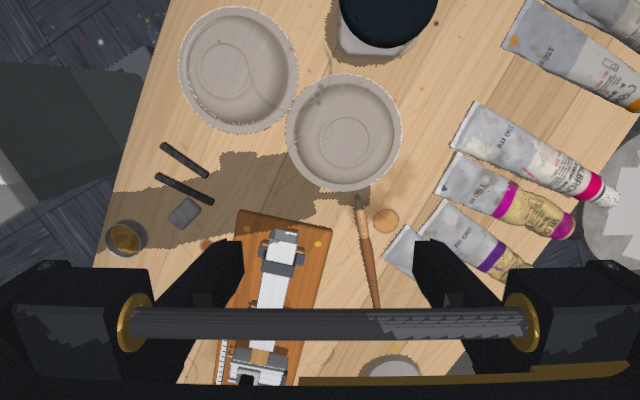

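The wrist view shows the sleeve and crosshead at the bottom, between the fingers and nearly parallel to them. Board sizes come out about 2% small, so the calibration holds. Yaw is −39.2°. I'll turn 12.9° (3.2 units) and approach.

Call:
play_rows([
  {"claw":-1,"yaw":1},
  {"claw":-1,"yaw":1},
  {"claw":-1,"yaw":1},
  {"claw":-1,"yaw":0.2},
  {"claw":-1,"dx":-1,"dy":-0.2},
  {"claw":-1,"dx":-1,"dy":-0.2},
  {"claw":-1,"dx":-1,"dy":-0.2},
  {"claw":-1,"dx":-1,"dy":-0.2},
  {"claw":-1,"dx":-1,"dy":-0.2},
  {"claw":-1,"dx":-1,"dy":-0.2},
], squeeze=30)

```text
$.targets[0]: bad value
```

Call:
play_rows([
  {"claw":-1,"dx":-1,"dy":-0.2,"dz":0.3},
  {"claw":-1,"dx":-1,"dy":-0.2,"dz":0.3},
  {"claw":-1,"dx":-1,"dy":-0.2,"dz":0.3},
  {"claw":-1,"dx":-1,"dy":-0.2,"dz":0.3},
  {"claw":-1,"dx":-1,"dy":-0.2,"dz":0.3},
  {"claw":-1,"dx":-1,"dz":0.5},
  {"claw":-1,"dx":-0.8,"dz":0.5},
  {"claw":-1},
])

```text
$.targets[0]: bad value
```

```bash
python3 - <<'E'
from h import *
np.set_printoptions(precision=4,suppress=True)
s=monitor.state();print(s["time_s"],s["eef_pos"],s["ee_rot"])
p=capture("wrist");save(p,"w2.png")
for n,z in dict(post_centre=.089,thumb_post=.066,needle=.036,mark=.036).items():
    for r in mark_of(p,n)[:2]: print(n,r["at"],round(r["confidence"],2),at_z(p,r["at"],z))
E
```

```text
1.1 [0.2773 0.5601 0.2637] [0.2279 0.9737 0.0001 0.    ]
post_centre [242.9, 392.5] 0.47 [0.4792 0.3412 0.089 ]
thumb_post [248.1, 378.1] 0.48 [0.4806 0.3419 0.066 ]
needle [229.2, 352.9] 0.8 [0.4542 0.3187 0.036 ]
```

View pics/w2.png

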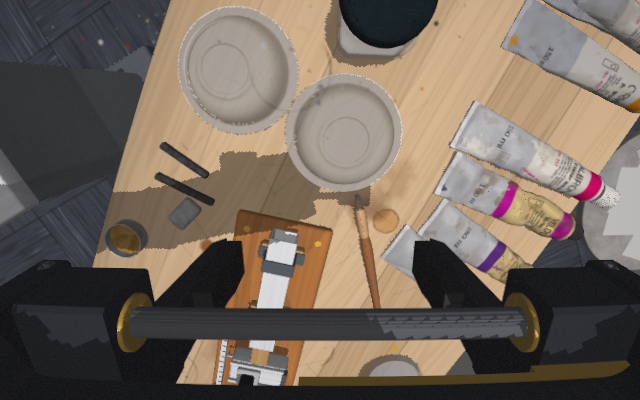

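Both calls were refused because every row needs every key, so the view hasn't changed. The wrist estimate of the post, (0.480, 0.341), agrees with the top view.

Call:
play_rows([
  {"claw":-1,"dx":0,"dy":0,"dz":0,"yaw":1},
  {"claw":-1,"dx":0,"dy":0,"dz":0,"yaw":1},
  {"claw":-1,"dx":0,"dy":0,"dz":0,"yaw":1},
  {"claw":-1,"dx":0,"dy":0,"dz":0,"yaw":0.2},
  {"claw":-1,"dx":-1,"dy":-0.2,"dz":0,"yaw":0},
  {"claw":-1,"dx":-1,"dy":-0.2,"dz":0,"yaw":0},
  {"claw":-1,"dx":-1,"dy":-0.2,"dz":0,"yaw":0},
  {"claw":-1,"dx":-1,"dy":-0.2,"dz":0,"yaw":0},
  {"claw":-1,"dx":-1,"dy":-0.2,"dz":0,"yaw":0},
  {"claw":-1,"dx":-1,"dy":-0.2,"dz":0,"yaw":0},
], squeeze=30)

```text
time_s: 2.6
eef_pos: [0.3562, 0.4646, 0.2638]
ee_rot: [0.335, 0.942, 0.0, 0.0]
force: [0.2, 0.2, 0.5]
opening: 0.998
grip_force: 0.0
```

Call:
play_rows([
  {"claw":-1,"dx":-1,"dy":-0.2,"dz":0.3,"yaw":0},
  {"claw":-1,"dx":-1,"dy":-0.2,"dz":0.3,"yaw":0},
  {"claw":-1,"dx":-1,"dy":-0.2,"dz":0.3,"yaw":0},
  {"claw":-1,"dx":-1,"dy":-0.2,"dz":0.3,"yaw":0},
  {"claw":-1,"dx":-1,"dy":-0.2,"dz":0.3,"yaw":0},
  {"claw":-1,"dx":-1,"dy":0,"dz":0.5,"yaw":0},
  {"claw":-1,"dx":-0.8,"dy":0,"dz":0.5,"yaw":0},
  {"claw":-1,"dx":0,"dy":0,"dz":0,"yaw":0},
])

```text
time_s: 3.6
eef_pos: [0.4491, 0.3628, 0.2126]
ee_rot: [0.336, 0.942, -0.001, -0.0]
force: [0.4, 1.9, 0.1]
opening: 1.002
grip_force: 0.0
```

```bash
python3 - <<'E'
from h import *
np.set_printoptions(precision=4,suppress=True)
s=monitor.state();print(s["time_s"],s["eef_pos"],s["ee_rot"])
for c in("wrist","top"):
  p=capture(c);save(p,c+"3.png")
  for n,z in dict(post_centre=.089,thumb_post=.066,needle=.036,mark=.036).items():
    for r in mark_of(p,n)[:2]: print(c,n,r["at"],round(r["confidence"],2),at_z(p,r["at"],z))
E
```

```text
3.6 [0.4491 0.3628 0.2126] [ 0.3362  0.9418 -0.001  -0.0001]
wrist post_centre [330.7, 238.9] 0.57 [0.4807 0.3411 0.089 ]
wrist thumb_post [330.0, 224.7] 0.62 [0.4778 0.3428 0.066 ]
wrist needle [297.4, 211.7] 0.76 [0.4561 0.3185 0.036 ]
wrist needle [203.8, 20.4] 0.4 [0.273  0.3704 0.036 ]
wrist mark [299.8, 282.3] 0.41 [0.5197 0.2665 0.036 ]
top mark [326.9, 186.6] 0.61 [0.5259 0.2558 0.036 ]
```

View pics/wrist3.png

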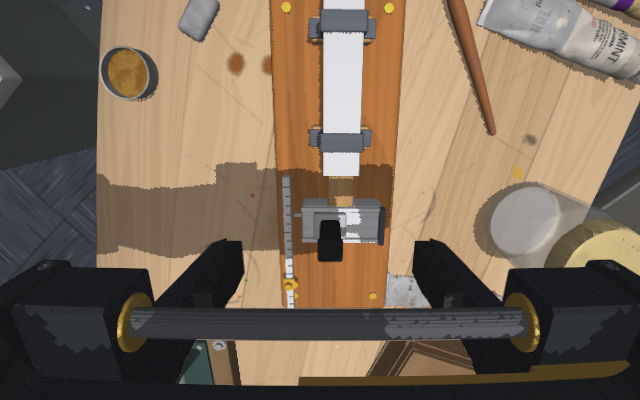

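The wrist view has the board vertical, so yaw is aligned. The post is at (330,239), the needle at (297,212) and the marker at (290,285). The needle-to-mark gap is about 82 mm. Next I move over the post, then straight down.

Call:
play_rows([
  {"claw":-1,"dx":-1,"dy":0.15,"dz":0,"yaw":0},
  {"claw":-1,"dx":-0.9,"dy":0,"dz":0.5,"yaw":0},
  {"claw":-1,"dx":0,"dy":0,"dz":1,"yaw":0},
  {"claw":-1,"dx":0,"dy":0,"dz":0.8,"yaw":0},
  {"claw":-1,"dx":0,"dy":0,"dz":0,"yaw":0},
])

```text
time_s: 4.72
eef_pos: [0.4791, 0.3416, 0.1661]
ee_rot: [0.335, 0.942, -0.001, -0.001]
force: [0.0, 0.3, -0.3]
opening: 1.001
grip_force: 0.0
```

```bash
python3 - <<'E'
from h import *
np.set_printoptions(precision=4,suppress=True)
s=monitor.state();print(s["time_s"],s["eef_pos"],s["ee_rot"])
e=s["eef_pos"]
for c in("wrist",):
  p=capture(c);save(p,c+"4.png")
  for n,z in dict(post_centre=.089,thumb_post=.066,needle=.036,mark=.036).items():
    for r in mark_of(p,n)[:2]:
      X=at_z(p,r["at"],z);d=X-e
      print(c,n,r["at"],round(r["confidence"],2),X,"tool",-d[0]*.775+d[1]*.632,d[0]*.632+d[1]*.775)
E
```

```text
4.725 [0.4791 0.3416 0.1661] [ 0.3352  0.9421 -0.0014 -0.0008]
wrist post_centre [326.7, 219.5] 0.63 [0.4802 0.3407 0.089 ] tool -0.001441910422159021 -1.487143903891586e-05
wrist thumb_post [292.4, 275.1] 0.75 [0.5072 0.283  0.066 ] tool -0.05887342922655505 -0.027687725404453068
wrist thumb_post [326.7, 204.8] 0.72 [0.4782 0.3421 0.066 ] tool 0.0009735414260595844 -0.00015837637376297213
wrist needle [287.6, 195.8] 0.94 [0.4596 0.315  0.036 ] tool -0.001692583924398661 -0.0329786292012925
wrist mark [290.2, 278.1] 0.61 [0.5203 0.2645 0.036 ] tool -0.08069327098163334 -0.03373064810638183
wrist mark [98.4, 24.1] 0.59 [0.2699 0.2934 0.036 ] tool 0.13169741651747585 -0.16957383746915275
```

View pics/wrist4.png

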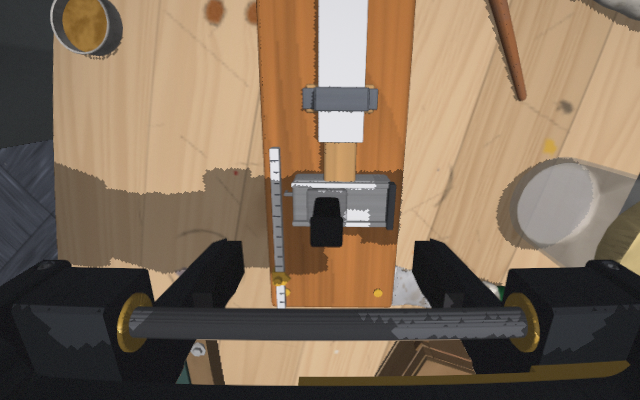

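The gripper is centred on the post to about 1 mm, and the needle-to-mark gap reads about 79–80 mm. I'll descend and grip.

Call:
play_rows([
  {"claw":-1,"dx":0,"dy":0,"dz":1,"yaw":0},
  {"claw":-1,"dx":0,"dy":0,"dz":1,"yaw":0},
  {"claw":-1,"dx":0,"dy":0,"dz":1,"yaw":0},
  {"claw":-1,"dx":0,"dy":0,"dz":0.45,"yaw":0},
  {"claw":0,"dx":0,"dy":0,"dz":0,"yaw":0},
  {"claw":1,"dx":0,"dy":0,"dz":0,"yaw":0},
  {"claw":1,"dx":0,"dy":0,"dz":0,"yaw":0},
  {"claw":1,"dx":0,"dy":0,"dz":0,"yaw":0},
  {"claw":1,"dx":0,"dy":0,"dz":0,"yaw":0},
], squeeze=30)

```text
time_s: 6.1
eef_pos: [0.4796, 0.3428, 0.099]
ee_rot: [0.335, 0.942, 0.0, 0.0]
force: [0.5, -0.0, 0.2]
opening: 0.457
grip_force: 0.0
```

Call:
play_rows([
  {"claw":1,"dx":0,"dy":0,"dz":0.1,"yaw":0},
  {"claw":1,"dx":0,"dy":0,"dz":0,"yaw":0},
  {"claw":1,"dx":0,"dy":0,"dz":0,"yaw":0},
  {"claw":1,"dx":0,"dy":0,"dz":0,"yaw":0},
  {"claw":1,"dx":0,"dy":0,"dz":0,"yaw":0},
])

```text
time_s: 6.72
eef_pos: [0.4789, 0.3421, 0.0964]
ee_rot: [0.335, 0.942, -0.001, -0.0]
force: [-1.9, -0.8, -1.5]
opening: 0.205
grip_force: 29.5
```

The gripper holds the post at an 18 mm opening with 29.5 N. I'll draw 70 mm, then check.

Call:
play_rows([
  {"claw":1,"dx":-0.5,"dy":0,"dz":0,"yaw":0},
  {"claw":1,"dx":-0.6,"dy":0,"dz":0,"yaw":0},
  {"claw":1,"dx":-0.6,"dy":0,"dz":0,"yaw":0},
  {"claw":1,"dx":-0.6,"dy":0,"dz":0,"yaw":0},
  {"claw":1,"dx":-0.6,"dy":0,"dz":0,"yaw":0},
  {"claw":1,"dx":-0.6,"dy":0,"dz":0,"yaw":0},
  {"claw":1,"dx":0,"dy":0,"dz":0,"yaw":0},
  {"claw":1,"dx":0,"dy":0,"dz":0,"yaw":0},
])

```text
time_s: 7.72
eef_pos: [0.5335, 0.2983, 0.0965]
ee_rot: [0.335, 0.942, -0.0, -0.0]
force: [-3.7, -0.4, -6.8]
opening: 0.206
grip_force: 29.1
```

```bash
cat > m.py <<'E'
from h import *
import sys
np.set_printoptions(precision=4,suppress=True)
s=monitor.state();e=s["eef_pos"];print(s["time_s"],e,s["ee_rot"],s["force"],s["grip_force"])
for c in("wrist","top"):
  p=capture(c);save(p,c+sys.argv[1]+".png")
  for n,z in dict(post_centre=.089,thumb_post=.066,needle=.036,mark=.036).items():
    for r in mark_of(p,n)[:2]:
      X=at_z(p,r["at"],z);d=X-e
      print(c,n,r["at"],round(r["confidence"],2),X,"tool",-d[0]*.775+d[1]*.632,d[0]*.632+d[1]*.775)
E
python3 m.py 5
python3 - <<'E'
import cv2,numpy as np
a=cv2.imread("pics/wrist5.png")[120:330,150:450];b=cv2.imread("pics/top5.png")[140:240,260:380]
a=cv2.resize(a,None,fx=2,fy=2,interpolation=2)[:420];b=cv2.resize(b,(200*12//10,200),interpolation=2)
b=cv2.copyMakeBorder(b,0,600-420-0 if 0 else 0,0,0,0)
o=np.zeros((600,800,3),np.uint8);o[:420,:600]=a;o[400:600,560:800]=b
cv2.imwrite("pics/c5.png",o)
E
```

```text
7.725 [0.5335 0.2983 0.0965] [ 0.335   0.9422 -0.0003 -0.0002] [-3.667  -0.4258 -6.775 ] 29.088968988507986
wrist post_centre [326.1, 274.0] 0.9 [0.5342 0.2981 0.089 ] tool -0.0006428512769674494 0.0002042032508354797
wrist thumb_post [326.6, 251.4] 0.64 [0.5345 0.298  0.066 ] tool -0.0009660362651965407 0.0003480381401265241
wrist needle [270.0, 224.0] 0.76 [0.5097 0.2726 0.036 ] tool 0.0021633651957912135 -0.0349956019334217
wrist mark [273.9, 242.4] 0.6 [0.5207 0.266  0.036 ] tool -0.010474978542215022 -0.033229485591953524
```

View pics/c5.png

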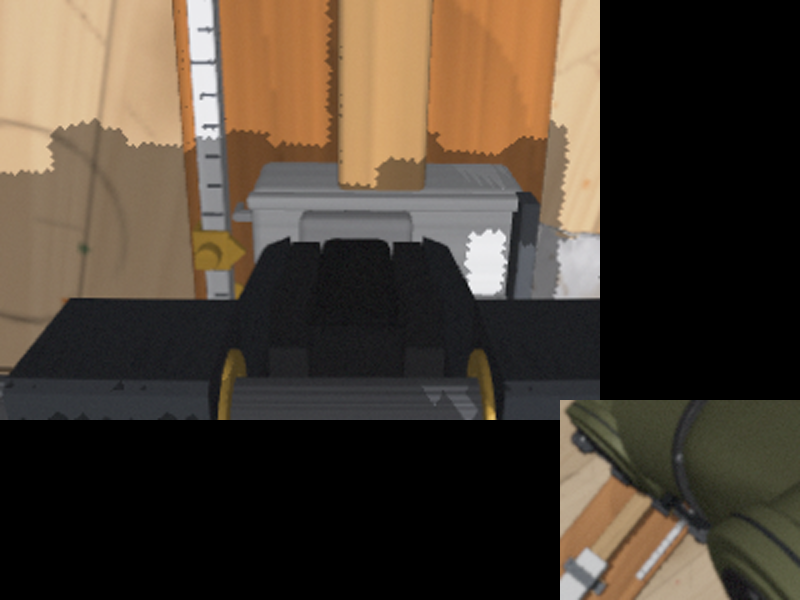

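In the wrist view, the arrow point is at about (272.5,246.5) and the needle tip at about (268,227), so the needle is still short of the mark. I'll triangulate their heights, since parallax matters here.

```bash
python3 - <<'E'
from h import *
from scipy.spatial.transform import Rotation as Ro
np.set_printoptions(precision=4,suppress=True)
p=capture("wrist");s=monitor.state()
Rt=Ro.from_quat(s["ee_rot"]).as_matrix(); o,v=ray(p,(268,227)); om,vm=ray(p,(272.5,246.5))
print("cam in tool",Rt.T@(o-s["eef_pos"]),"ray needle",Rt.T@(v/abs(v[2])),Rt.T@(vm/abs(vm[2])))
R=cv2.Rodrigues(np.array(p["rvec"]))[0]
Rc=R@Rt; oc=Rt.T@(o-s["eef_pos"])
np.savez("cam.npz",Rc=Rc,oc=oc)
k,dc=K(p)
def ray_at(eef,q,uv):
    Rt=Ro.from_quat(q).as_matrix(); n=cv2.undistortPoints(np.array([[uv]],float),k,dc)[0,0]
    return np.array(eef)+Rt@oc, Rt@Rc.T@np.array([n[0],n[1],1])
def tri(rs):
    A=0;b=0
    for o,v in rs:
        v=v/np.linalg.norm(v);P=np.eye(3)-np.outer(v,v);A=A+P;b=b+P@o
    return np.linalg.solve(A,b)
sh=np.array([.0546,-.0438,0])
q4=[.3352,.9421,-.0014,-.0008];e4=np.array([.4791,.3416,.1661])
for uv in ((287.6,195.8),(285,194.5)): print("needle",tri([ray_at(e4+sh,q4,uv),(o,v)]))
for uv in ((290.2,278.1),(287,278.5)): print("mark",tri([ray_at(e4,q4,uv),(om,vm)]))
for z in(.03,.036,.04,.045,.05,.055): print(z,"needle",at_z(p,(268,227),z),"mark",at_z(p,(272.5,246.5),z))
im=cv2.imread("pics/wrist4.png")[150:310,230:400]
cv2.imwrite("pics/c4.png",cv2.resize(im,None,fx=3.5,fy=3.5,interpolation=2))
E
```

```text
cam in tool [ 0.0791  0.0009 -0.1216] ray needle [-0.4332 -0.2044  0.9999] [-0.5073 -0.1931  0.9998]
needle [0.5131 0.269  0.0308]
needle [0.5124 0.2676 0.0283]
mark [0.5255 0.2579 0.0232]
mark [0.5271 0.2528 0.0158]
0.03 needle [0.5114 0.268  0.03  ] mark [0.5236 0.2609 0.03  ]
0.036 needle [0.5102 0.2706 0.036 ] mark [0.522  0.2637 0.036 ]
0.04 needle [0.5094 0.2724 0.04  ] mark [0.5209 0.2656 0.04  ]
0.045 needle [0.5083 0.2745 0.045 ] mark [0.5195 0.268  0.045 ]
0.05 needle [0.5073 0.2767 0.05  ] mark [0.5182 0.2703 0.05  ]
0.055 needle [0.5063 0.2788 0.055 ] mark [0.5168 0.2727 0.055 ]
```

View pics/c4.png

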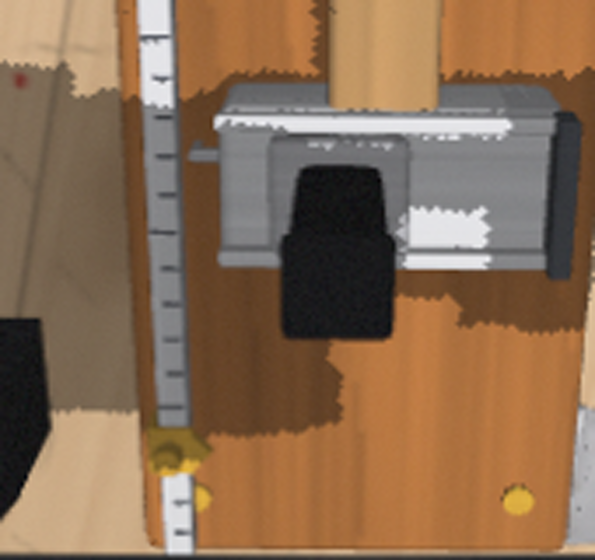

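Needle tip at (284,194) and arrow point at (290,278.6). Both heights come out around 25–35 mm, and the remaining gap is about 13 mm.

Call:
play_rows([
  {"claw":1,"dx":-0.35,"dy":0,"dz":0,"yaw":0},
  {"claw":1,"dx":-0.33,"dy":0,"dz":0,"yaw":0},
  {"claw":1,"dx":0,"dy":0,"dz":0,"yaw":0},
  {"claw":1,"dx":0,"dy":0,"dz":0,"yaw":0},
  {"claw":1,"dx":0,"dy":0,"dz":0,"yaw":0},
])

```text
time_s: 8.9
eef_pos: [0.5442, 0.29, 0.0966]
ee_rot: [0.335, 0.942, -0.0, -0.0]
force: [-3.1, 0.4, -10.8]
opening: 0.207
grip_force: 28.7
```

```bash
python3 m.py 6; python3 - <<'E'
import cv2
a=cv2.imread("pics/wrist6.png")[170:290,220:380]
cv2.imwrite("pics/c6.png",cv2.resize(a,None,fx=5,fy=5,interpolation=2))
E
```

```text
8.9 [0.5442 0.29   0.0966] [ 0.3349  0.9422 -0.     -0.0001] [ -3.1013   0.4219 -10.7766] 28.714022263884544
wrist post_centre [327.3, 274.3] 0.9 [0.5454 0.29   0.089 ] tool -0.0008875078556905699 0.0007453788382561042
wrist thumb_post [329.1, 251.7] 0.9 [0.5462 0.2905 0.066 ] tool -0.0012224238980172288 0.001680816983180622
wrist needle [269.0, 226.8] 0.79 [0.5215 0.2624 0.036 ] tool 0.00019876752136675432 -0.035732075890935945
wrist mark [271.1, 224.4] 0.74 [0.5211 0.2646 0.036 ] tool 0.001825940540467516 -0.034326432118890304
```

View pics/c6.png

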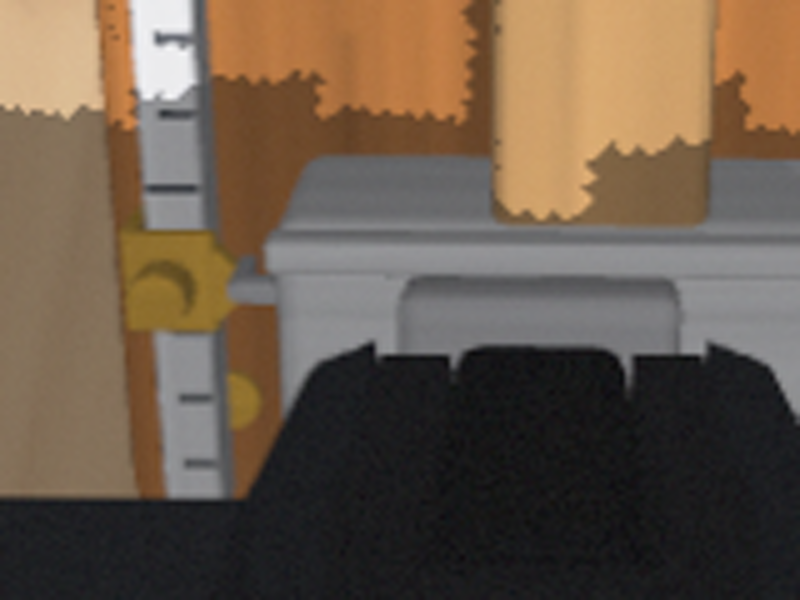

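The arrow point is at crop (235,280) and the needle tip at (232,287), which lines them up to about 1 mm. Now I'll slide the lever home.

Call:
play_rows([
  {"claw":1,"dx":0,"dy":0.3,"dz":0,"yaw":0},
  {"claw":1,"dx":0,"dy":0.3,"dz":0,"yaw":0},
  {"claw":1,"dx":0,"dy":0.3,"dz":0,"yaw":0},
  {"claw":1,"dx":0,"dy":0.3,"dz":0,"yaw":0},
  {"claw":1,"dx":0,"dy":0.3,"dz":0,"yaw":0},
  {"claw":1,"dx":0,"dy":0.3,"dz":0,"yaw":0},
  {"claw":1,"dx":0,"dy":0.1,"dz":0,"yaw":0},
  {"claw":1,"dx":0,"dy":0,"dz":0,"yaw":0},
  {"claw":1,"dx":0,"dy":0,"dz":0,"yaw":0},
])

```text
time_s: 10.52
eef_pos: [0.5631, 0.3109, 0.0963]
ee_rot: [0.336, 0.942, -0.01, -0.003]
force: [-18.7, -16.4, 6.3]
opening: 0.207
grip_force: 29.7
```

```bash
python3 m.py 7; python3 - <<'E'
import cv2
a=cv2.imread("pics/wrist7.png")[170:290,150:410]
cv2.imwrite("pics/c7.png",cv2.resize(a,None,fx=3,fy=3,interpolation=2))
E
```

```text
10.525 [0.5631 0.3109 0.0963] [ 0.3362  0.9417 -0.0097 -0.0035] [-18.702  -16.4266   6.2834] 29.70195776084438
wrist post_centre [329.5, 274.6] 0.83 [0.5648 0.3116 0.089 ] tool -0.0008876004430020159 0.001595017824422105
wrist thumb_post [330.9, 248.8] 0.89 [0.5638 0.3129 0.066 ] tool 0.0006428059853088244 0.00198682936685945
wrist thumb_post [326.1, 274.0] 0.31 [0.5742 0.3011 0.066 ] tool -0.01478820767843388 -0.0006177994586965014
wrist needle [230.0, 223.1] 0.69 [0.5223 0.2646 0.036 ] tool 0.0023390041773178154 -0.061670091090385806
wrist mark [231.8, 220.6] 0.88 [0.5218 0.2667 0.036 ] tool 0.004043238260418823 -0.060355127789503
top needle [325.4, 189.3] 0.81 [0.5191 0.2598 0.036 ] tool 0.001742147230033235 -0.06747965922694008
```

View pics/c7.png

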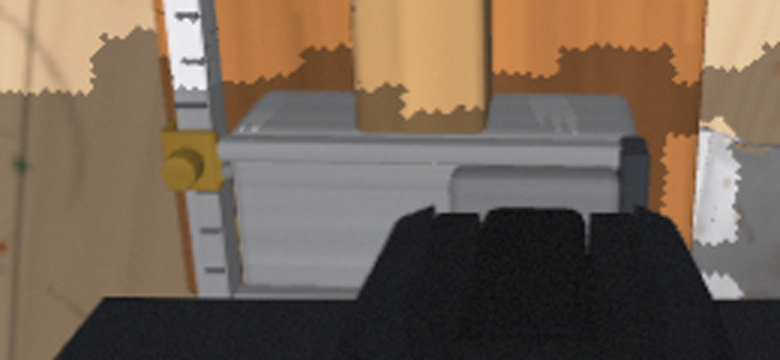

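The arm stopped after 28 mm of the 38 mm commanded, with 25 N against it. It could be the lever's stop, or the gripper body hitting the box or jar beyond the board. I'll check the geometry by numbers.

```bash
python3 - <<'E'
from h import *
from scipy.spatial.transform import Rotation as Ro
np.set_printoptions(precision=4,suppress=True)
s=monitor.state();e=s["eef_pos"];print(s["torque"],s["force"],e)
p=capture("top")
U=lambda c:(c[0]/3+170-.33,c[1]/3+110-.33)
def tool(X,e): d=X-e; return np.array([-d[0]*.775+d[1]*.632,d[0]*.632+d[1]*.775])
for n,c in (("boxcorner",(400,92)),("boxleft",(348,2)),("jar near edge",(212,85)),("tube",(380,160))):
    for z in(0,.05,.1,.15): X=at_z(p,U(c),z);print(n,z,X,tool(X,e))
w=capture("wrist")
k,dc=K(w);cam=np.load("cam.npz")
def atz(eef,q,uv,z):
    Rt=Ro.from_quat(q).as_matrix(); n=cv2.undistortPoints(np.array([[uv]],float),k,dc)[0,0]
    o=np.array(eef)+Rt@cam["oc"];v=Rt@cam["Rc"].T@np.array([n[0],n[1],1]);return o+v*(z-o[2])/v[2]
e4=np.array([.4791,.3416,.1661]);q4=[.3352,.9421,-.0014,-.0008]
e6=np.array([.5442,.29,.0966]);q6=[.3349,.9422,0,-.0001]
for n,c,z in (("sledL",(270,150),.066),("sledR",(408,150),.066),("cheekL",(556,150),.0665),("cheekR",(580,150),.0665),("xheadL",(219,150),.063)):
    print("v4",n,tool(atz(e4,q4,(230+c[0]/3.5,150+c[1]/3.5),z),e4))
for n,c,z in (("sledL",(452,172),.066),("sledR",(619,172),.066),("cheekL",(621,145),.0665),("cheekR",(647,145),.0665),("xheadL",(222,145),.063)):
    print("v7",n,tool(at_z(w,(150+c[0]/3,170+c[1]/3),z),e))
for n,c,z in (("sledL",(402,290),.066),("sledR",(680,290),.066),("xheadL",(268,245),.063)):
    print("v6",n,tool(atz(e6,q6,(220+c[0]/5,170+c[1]/5),z),e6))
E
```

```text
[-2.5822  2.9805 -0.0122] [-18.5947 -16.5667   5.0205] [0.5631 0.311  0.0963]
boxcorner 0 [0.6571 0.3165 0.    ] [-0.0694  0.0637]
boxcorner 0.05 [0.6428 0.3139 0.05  ] [-0.0599  0.0526]
boxcorner 0.1 [0.6284 0.3112 0.1   ] [-0.0505  0.0415]
boxcorner 0.15 [0.6141 0.3086 0.15  ] [-0.041   0.0304]
boxleft 0 [0.741  0.3621 0.    ] [-0.1055  0.1521]
boxleft 0.05 [0.7222 0.3571 0.05  ] [-0.0942  0.1363]
boxleft 0.1 [0.7034 0.3521 0.1   ] [-0.0828  0.1206]
boxleft 0.15 [0.6847 0.347  0.15  ] [-0.0714  0.1048]
jar near edge 0 [0.6673 0.4841 0.    ] [0.0286 0.2   ]
jar near edge 0.05 [0.6524 0.4726 0.05  ] [0.0329 0.1817]
jar near edge 0.1 [0.6375 0.4611 0.1   ] [0.0372 0.1634]
jar near edge 0.15 [0.6227 0.4496 0.15  ] [0.0415 0.1451]
tube 0 [0.5961 0.3349 0.    ] [-0.0104  0.0394]
tube 0.05 [0.5849 0.3313 0.05  ] [-0.0041  0.0296]
tube 0.1 [0.5738 0.3277 0.1   ] [0.0023 0.0197]
tube 0.15 [0.5627 0.3241 0.15  ] [0.0086 0.0099]
v4 sledL [ 0.0102 -0.0144]
v4 sledR [0.0103 0.0144]
v4 cheekL [0.0105 0.0453]
v4 cheekR [0.0105 0.0504]
v4 xheadL [ 0.0093 -0.0255]
v7 sledL [ 0.0129 -0.0138]
v7 sledR [0.0131 0.0152]
v7 cheekL [0.0184 0.0153]
v7 cheekR [0.0184 0.0198]
v7 xheadL [ 0.0164 -0.055 ]
v6 sledL [ 0.0126 -0.0133]
v6 sledR [0.0126 0.0157]
v6 xheadL [ 0.0164 -0.0276]
```

The gap between sled and cheek went from 31 mm to 0, so the lever is on its stop; it simply started a few mm closed. The needle reads about 1.5–2 mm past the mark. I'll ease the push and trim it back slightly.

Call:
play_rows([
  {"claw":1,"dx":0.04,"dy":-0.1,"dz":0,"yaw":0},
  {"claw":1,"dx":0.04,"dy":-0.1,"dz":0,"yaw":0},
  {"claw":1,"dx":0,"dy":0,"dz":0,"yaw":0},
  {"claw":1,"dx":0,"dy":0,"dz":0,"yaw":0},
  {"claw":1,"dx":0,"dy":0,"dz":0,"yaw":0},
  {"claw":1,"dx":0,"dy":0,"dz":0,"yaw":0},
])

```text
time_s: 11.88
eef_pos: [0.5615, 0.3119, 0.0964]
ee_rot: [0.336, 0.942, -0.006, -0.002]
force: [-11.8, -11.2, -0.8]
opening: 0.206
grip_force: 29.7
```

```bash
python3 m.py 8
```

```text
11.875 [0.5615 0.3119 0.0964] [ 0.3358  0.9419 -0.0062 -0.0021] [-11.8478 -11.2446  -0.7704] 29.69584804493934
wrist post_centre [327.1, 275.2] 0.68 [0.5628 0.3115 0.089 ] tool -0.001286476829385071 0.0005368564619719878
wrist thumb_post [329.7, 250.9] 0.68 [0.563  0.3127 0.066 ] tool -0.0006783798034338664 0.0015871698076297914
wrist needle [230.0, 225.0] 0.89 [0.5219 0.2652 0.036 ] tool 0.001132671637630131 -0.0611853813744483
wrist mark [231.6, 225.9] 0.88 [0.523  0.2656 0.036 ] tool 0.0005282108055783136 -0.06022625392499464
top needle [327.7, 189.8] 0.66 [0.5177 0.254  0.036 ] tool -0.0027182277636340763 -0.07254419529029353
```

The needle is within 1 mm of the mark, the lever is still pressed on its stop and the grip is firm. Handing in.

```bash
python3 -c "
from cell import arm
print(arm.hand_in())"
```

```text
the job is handed in; nothing more can be done
None
```

I drew the leg to the mark, slid the lever onto its stop, and handed the job in with the post still gripped at about 30 N; the needle's last reading was within about 1 mm of the marker, and the hand-in returned no verdict.

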